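Swap the board carrier in a plunger-locked soldering fixture

TASK

Pull up the sprung plunger of the soldering fixture and twist it so that it stays up by itself, then take the locked carrier with the finished board out and set it flat in the shallow black tray. Then slide the carrier with the bare board from the rubber pad fully home in the fixture, and turn the plunger back so that it springs down through the carrier's hole. Set the carriers down rather than dropping them, leave the other things on the bench where they are, and let go of everything at the end.

Things in the scene. Friction and masses are not known exactly. Their poses are not given: they have to be found in the camera images.
- fixture: soldering fixture, fixed, origin on the bench. Aluminium base 150 x 120 x 10 mm (x from -80 to +70). A carrier lies flat on the base and is slid along +x, rib trailing, until its end meets a stop block at x=+55.5; it then has the fixture's axes. The finished carrier starts there, pinned. The nest is open above except for the bridge
- guides (a point): entrance to the nest, middle of the base's top at x=-42 of the fixture (axes the same). Here the two grey guides, 6 mm high, stand 93 mm apart; they converge to 74 mm apart at x=+8 of the fixture and run straight to x=+34
- bridge (a point): middle of the top of the aluminium bridge over the far end of the nest, at x=+46 of the fixture, 34 mm above the bench. It is 26 mm long in x, spans the whole nest (posts 80 mm apart) and carries the plunger; its underside is 26 mm above the bench. A home carrier must be drawn 25 mm or more towards -x before it can be lifted
- nest (a point): point on the fixture where the origin of a carrier that is fully home lies: x=0, y=0, 10 mm above the bench; axes those of the fixture. A carrier less than 2 mm from it takes the pin
- knob (a point): point on the plunger's upright axis (x=+45, y=0 of the fixture) in its black fluted round knob, 26 mm across and 28 mm high: from 16 mm below this point to 12 mm above. Moves with the knob; plunger down, it is 66 mm above the bench. Below is a steel collar 20 mm square, its top 46 mm above the bench
- plunger_lift (a joint): how far the plunger is pulled up, m: 0 down (its 6 mm pin is 6 mm deep in the carrier's hole), stop at 0.018. A spring pulls it down with 4 N at 0, 8 N at the top. A cross bar lies in a slot of the collar; above 0.0115 it is clear and the knob can turn; turned and let go, it rests on the collar at about 0.0115, the pin clear of the carrier
- plunger_twist (a joint): turn of the knob, rad, counter-clockwise from above positive, stops at -1.6 and +1.6. At 0 the bar lies over the slot. Down, it turns only about 0.3 either way; pulled up, it may be turned either way. Turned 0.6 or more it stays up when let go; turned back to within 0.25 of 0 and let go, it springs down. Little friction
- done_carrier: carrier with the finished board (black chips, white connector), at the start in the fixture: grey plate 110 (x) x 70 (y) x 8 mm, origin at the centre of its underside. At x=-43 stands a grip rib 10 (x) x 36 (y) mm, its top 42 mm above the underside; at x=+45 an upright 11 mm through hole. The board, 56 x 58 mm, lies between; its parts end 14 mm above the underside. About 0.16 kg. 
- bare_carrier: carrier with the bare board (copper pads only), at the start on the rubber pad: grey plate 110 (x) x 70 (y) x 8 mm, origin at the centre of its underside. At x=-43 stands a grip rib 10 (x) x 36 (y) mm, its top 42 mm above the underside; at x=+45 an upright 11 mm through hole. The board, 56 x 58 mm, lies between; its parts end 14 mm above the underside. About 0.16 kg. 
- pad: flat black rubber pad 150 x 110 x 6 mm, fixed, origin at the centre of its underside; the bare carrier lies on it at the start
- tray: shallow black open tray, fixed, 170 (x) x 140 (y) x 18 mm outside, walls 4 mm, origin at the centre of its underside. Pad and tray lie on either side of the fixture and may be swapped
- tray_in (a point): centre of the tray's inner floor; axes those of the tray. The floor is 162 x 132 mm and about 4 mm above the bench
- tape: bystander: roll of paper tape lying flat, 80 mm across, 19 mm high
- flux: bystander: small amber jar, 38 mm across, 45 mm high
- spool: bystander: solder spool standing on end, 56 mm across, 44 mm high
- screwdriver: bystander: screwdriver 160 mm long, lying
- cutters: bystander: side cutters with orange grips, about 110 mm long, 10 mm high, lying
- heatsink: bystander: finned aluminium heat sink 40 x 40 x 24 mm
- case: bystander: black plastic case 70 x 35 x 22 mm
There are look-alikes about, which are no part of the job. Leave any orange or red look-alike of the fixture alone.

How it is judged (in metres and radians):
On the way, in this order (a step that is already met when the one before it is completed fails the run):
1. the plunger stays up by itself (10 mm or more), let go (value of joint plunger_lift above 0.01 m and contact force between the fingers and fixture below 0.05 N), for 0.2 s.
2. the finished carrier lies flat on the tray's floor, let go (horizontal distance between done_carrier and tray_in below 0.06 m and z of done_carrier in the frame of tray_in below 0.003 m and angle between done_carrier's own z axis and vertical below 0.05 rad and linear speed of done_carrier below 0.02 m/s and contact force between the fingers and done_carrier below 0.05 N), for 0.2 s.
3. the bare carrier is fully home in the fixture, let go, while the plunger is still up (horizontal distance between bare_carrier and nest below 0.004 m and z of bare_carrier in the frame of nest below 0.003 m and angle between the x axis of bare_carrier and the x axis of nest, either way round below 0.06 rad and angle between bare_carrier's own z axis and vertical below 0.05 rad and contact force between the fingers and bare_carrier below 0.05 N and value of joint plunger_lift above 0.01 m), for 0.2 s.
At the end, for the whole second after the job is handed in: Finished carrier flat on the tray floor (3 mm, tilt < 0.05 rad); bare carrier home in the fixture (origin within 4 mm across and 3 mm in height of the nest point, 0.06 rad of its x, tilt < 0.05 rad); plunger down through its hole (lift < 3 mm); all let go and at rest (all of step 2 and horizontal distance between bare_carrier and nest below 0.004 m and z of bare_carrier in the frame of nest below 0.003 m and angle between the x axis of bare_carrier and the x axis of nest, either way round below 0.06 rad and angle between bare_carrier's own z axis and vertical below 0.05 rad and contact force between the fingers and bare_carrier below 0.05 N and linear speed of bare_carrier below 0.02 m/s and value of joint plunger_lift below 0.003 m and contact force between the fingers and fixture below 0.05 N); the robot touches nothing.
It fails at once if a bystander was moved by more than 30 mm (distance of any of tape, flux, spool, screwdriver, cutters, heatsink, case from where it was at the start of the episode above 0.03 m).
It fails at once if a carrier was dropped (moving faster than 0.7 m/s while out of the fingers) ((linear speed of done_carrier above 0.7 m/s and contact force between the fingers and done_carrier below 0.05 N) or (linear speed of bare_carrier above 0.7 m/s and contact force between the fingers and bare_carrier below 0.05 N)).
It also fails if it takes over 72 s, if anything falls off the work surface, if the arm or the gripper's body presses on something with over 40 N, if the wrist force passes 120 N, or if a joint passes its speed limit or range.

ROBOT

A 6-joint arm with a two-finger parallel gripper is mounted at the origin on the work surface. World frame = base frame: x ahead of the robot, y to its left, z up, the work surface at z = 0. Lengths are in m, angles in degrees, forces in N, time in s.
With the tool pointing down it reaches from about 0.3 to 0.75 m from the base axis. Payload 8.5 kg.
Tool frame: the origin (TCP) lies midway between the tips of the shut fingers; the grasp point (between the pads) lies env.tcp_to_grasp behind it (env.tcp_to_grasp is the distance from the TCP to the grasp point, in m); z points along the fingers, y is the line along which they close (so a half turn about z gives the same grasp; the last joint's range is limited). The gripper opens to 85 mm and grips with 20 to 120 N. Pads are 22 mm wide; open, the fingers measure 114 mm over their backs; the gripper's body (76 mm by 85 mm) begins 54 mm behind the grasp point. The pads swing forward as they close: fully open they stand 13 mm farther back than shut.
Start: joints at [57.049, 21.807, 74.336, -0, 83.858, -12.336], TCP at [0.194, 0.515, 0.231] pointing down, gripper open.
Joint ranges: [-178.18, 178.18], [-50.72, 133.34], [12.68, 142.11], [-81.47, 261.47], [9.98, 163.14], [-165.26, 165.26]. Speed limits (degrees/s): [136.94, 136.94, 180, 180, 180, 180].

INTERFACE

Orientations are given as a 3x3 rotation matrix whose columns are the frame's x, y, z axes.
In Python, from rig import observe, optics, job, env gives the robot as it stands. The module is installed in compiled form; this text tells all that it offers.
- The arm moves only by the shell command python3 -m jog 'ROWS' [FORCE]. ROWS is JSON, a list of rows, each a list of 7 numbers: the turn, a rotation vector about the tool's x, y, z in rad, then the shift along the tool's x, y, z in m, then the opening in per cent of the stroke, from 0 (shut) to 100 (fully open). A call has 1 to 10 rows; each row shifts and turns the commanded pose from where the row before left it, along the tool's axes as they then stand; what a row does not reach is not made up. A row lasts 1/8 s, in which the tool goes at most 62.5 mm and 10.7 degrees, less where a joint would pass 70% of its speed; a pose out of reach is approached as far as the arm can. A call is refused whole if a number of a shift passes 0.0625 or a number of a turn 0.188, either way. A call with a gripper value outside its range is refused whole. The fingers move at their own pace and stop on an object; FORCE is the grip in N (left out, the last holds). Time passes only in rows, so rows that do not move let the fingers close. It gives the time, the measured TCP pose, the force, the opening and the grip force at its end, in the units of the state.
- observe(): the state, without advancing time (a new reading comes with each control period).
- optics.get_image(name): name is "side" or "top"; returns a dict with "pixels" (384x512x3 uint8, red, green, blue), "mtx" (3x3 intrinsics, pixels), "rvec" (rotation vector, rad) and "tvec" (3), from world to camera coordinates, as OpenCV has them. Camera axes: x right, y down, z forward; pixel columns grow to the right and rows downward; lengths in m; the calibration is good to about 2 mm. A picture is of the moment at which its call begins. There is no depth.
- job.close_job(): hands the job in; it is judged then, once.
The state is a dict: "time_s": time; "q": joint angles; "qvel": joint speeds; "joint_efforts": joint torques, N m; "position": TCP position; "tool_rot": TCP orientation; "ft_force": force on the tool from outside, world axes, zero at the start; "wrist_torque": the same for the moment, N m; "grip_width": finger opening in m; "gripper_force": force on a finger pad.
Only numpy, scipy, OpenCV 4.12 (cv2) and the standard library are available. Lean on these libraries where they do the work, as an engineer would, in place of code of your own. Each camera call takes 0.05 s, during which the arm holds its last target. There are 200 camera calls.

## Working session

There is one attempt and no reset: what is moved stays moved. The work goes in short steps, Python scripts to look and compute and a shell command to move; the robot and the scene stay as the last step left them, time stands still between calls to the robot, and variables do not carry over. Pictures are saved under pics/ and viewed, at most 10 in all, crops included, and the job is handed in when it is done.

```bash
mkdir -p pics
python3 - <<'E'
from rig import observe, optics, env
import cv2,pickle
s=observe(); print(s['position'],s['tool_rot'],s['grip_width'],env.tcp_to_grasp,s['time_s'])
for n in('top','side'):
    d=optics.get_image(n); pickle.dump(d,open(n+'.pkl','wb'))
    cv2.imwrite(f'pics/{n}0.png',cv2.resize(d['pixels'][:,:,::-1],(800,600),interpolation=cv2.INTER_CUBIC))
    print(n,d['mtx'],d['rvec'],d['tvec'])
E
```

```text
[0.19349706 0.5145429  0.23072373] [[-9.35969475e-01  3.52080306e-01 -7.74880447e-04]
 [ 3.52081023e-01  9.35968777e-01 -1.18382758e-03]
 [ 3.08461530e-04 -1.38084718e-03 -9.99998999e-01]] 0.08532205586296748 0.0187 0.0
top [[424.00155664   0.         252.42924287]
 [  0.         424.00155664 200.70087662]
 [  0.           0.           1.        ]] [ 2.13389531 -2.1570448   0.14957789] [0.01282496 0.52397515 1.09597084]
side [[463.12125869   0.         251.4868639 ]
 [  0.         463.12125869 184.63824619]
 [  0.           0.           1.        ]] [ 2.42013306 -0.22232243  0.07124183] [-0.49813124  0.12737411  1.07154745]
```

View pics/top0.png

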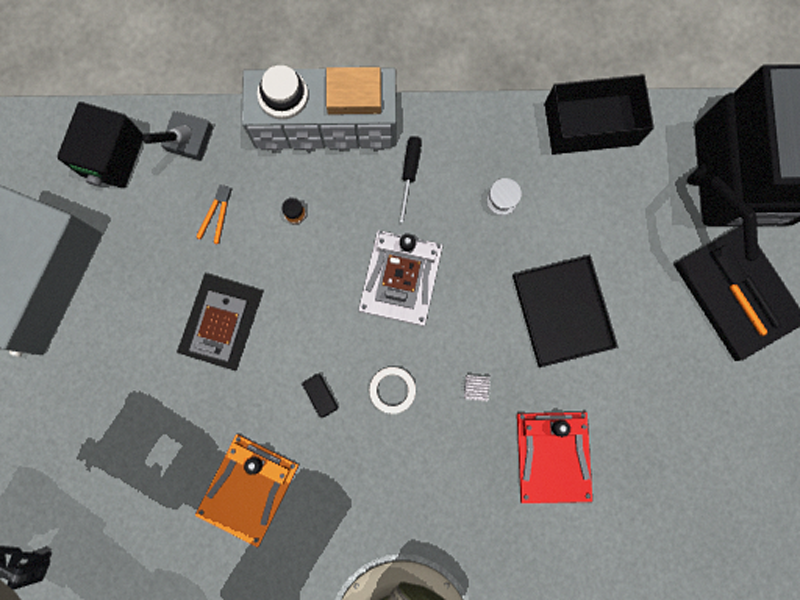

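View pics/side0.png

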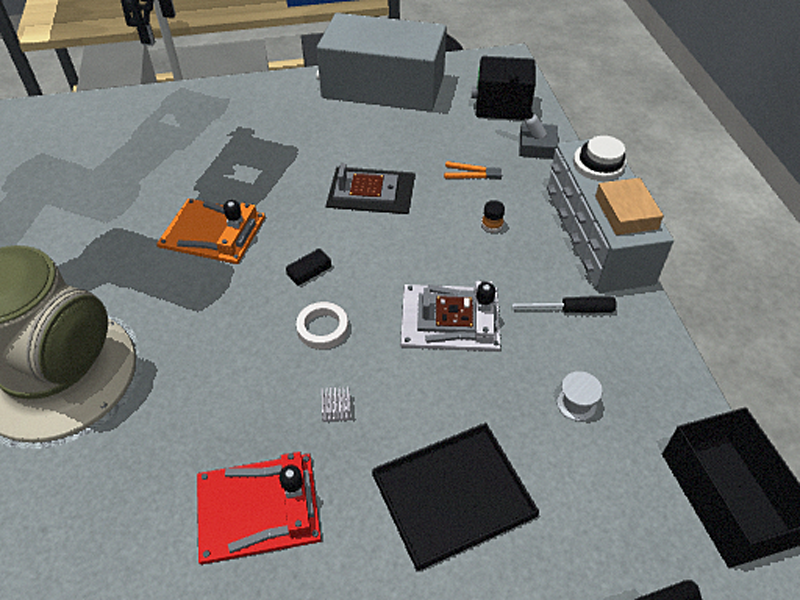

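Run:
```python
import pickle,cv2,numpy as np
t=pickle.load(open('top.pkl','rb'))['pixels'][:,:,::-1];s=pickle.load(open('side.pkl','rb'))['pixels'][:,:,::-1]
c=lambda im,x,y,w,h,k:cv2.resize(im[y:y+h,x:x+w],(w*k,h*k),interpolation=cv2.INTER_CUBIC)
r1=np.hstack([c(t,218,143,80,70,5),c(t,102,172,80,70,5)])
r2=np.hstack([c(t,295,158,133,83,3),c(s,245,165,80,50,5)[:249]]);r2=np.pad(r2,((0,0),(0,1),(0,0)))
cv2.imwrite('pics/c1.png',np.vstack([r1,r2]))
```

```text
(no output)
```

View pics/c1.png

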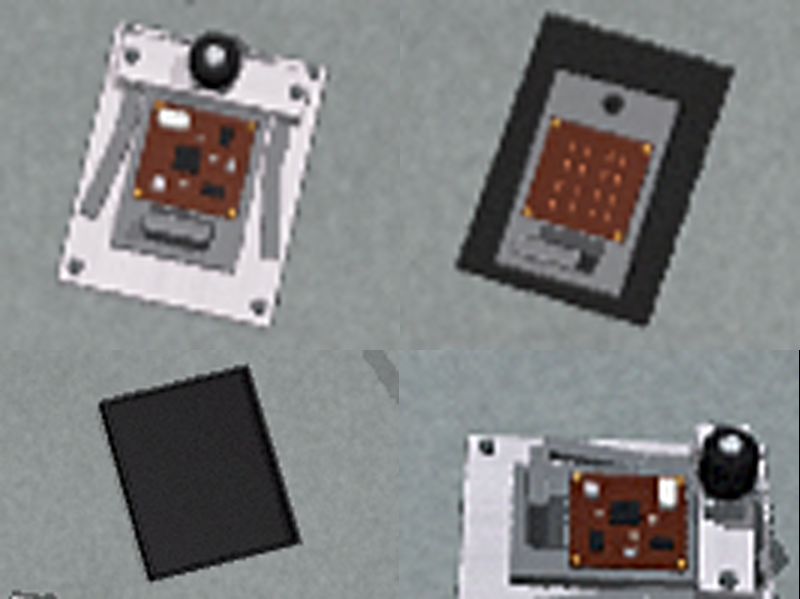

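```bash
cat > h.py <<'E'
import pickle,cv2,numpy as np
from scipy.optimize import least_squares
def ray(d,uv,z):
    R=cv2.Rodrigues(d['rvec'])[0];C=-R.T@d['tvec']
    p=cv2.undistortPoints(np.array([[uv]],float),d['mtx'],None)[0,0]
    v=R.T@np.r_[p,1]; return (C+v*(z-C[2])/v[2])[:2]
def proj(d,P): return cv2.projectPoints(np.array(P,float),d['rvec'],d['tvec'],d['mtx'],None)[0].reshape(-1,2)
def fit(obs,th0):
    # obs: (cam, uv, local xyz with world z); returns x,y,th
    def r(p):
        c,s=np.cos(p[2]),np.sin(p[2]);o=[]
        for d,uv,(x,y,z) in obs: o+=list(proj(d,[[p[0]+c*x-s*y,p[1]+s*x+c*y,z]])[0]-uv)
        return o
    d,uv,l=obs[0]; q=ray(d,uv,l[2])
    s=least_squares(r,[*q,th0],loss='soft_l1'); return s.x, np.sqrt(np.mean(s.fun**2)), np.degrees(s.x[2])
def px(u,v,k,x0,y0): return ((u+.5)/k-.5+x0,(v+.5)/k-.5+y0)
E
python3 - <<'E'
from h import *
T=pickle.load(open('top.pkl','rb'));S=pickle.load(open('side.pkl','rb'))
f=lambda u,v:px(u,v,5,218,143); g=lambda u,v:px(u-400,v,5,102,172); h=lambda u,v:px(u,v-350,3,295,158); s=lambda u,v:px(u-399,v-350,5,245,165)
def rect(m,pts,xs,ys,z):
    return [(T,m(*p),(x,y,z)) for p,x,y in zip(pts,xs,ys)]
def rep(n,o,t=0): print(n,*[np.round(a,4) for a in fit(o,t)])
base=rect(f,[(117,22),(326,68),(270,326),(58,282)],[.07,.07,-.08,-.08],[.06,-.06,-.06,.06],.01)
rep('fixture',base); rep('fix+knob',base+[(T,f(214,62),(.045,0,.072)),(S,s(728,463),(.045,0,.066))])
rep('fix side',[(S,s(728,463),(.045,0,.066)),(S,s(469,435),(-.08,.06,.01)),(S,s(487,446),(-.07,.05,.01))])
rep('done',rect(f,[(158,101),(252,125),(234,216),(138,192),(112,245),(234,272)],[.028,.028,-.028,-.028,-.055,-.055],[.029,-.029,-.029,.029,.035,-.035],.018))
rep('bare',rect(g,[(556,70),(682,100),(622,298),(495,264)],[.055,.055,-.055,-.055],[.035,-.035,-.035,.035],.014))
rep('pad',rect(g,[(548,13),(733,68),(647,325),(460,266)],[.075,.075,-.075,-.075],[.055,-.055,-.055,.055],.006))
rep('tray',rect(h,[(100,402),(245,366),(300,543),(151,580)],[.085,.085,-.085,-.085],[.07,-.07,-.07,.07],.018))
E
```

```text
fixture [ 0.5982 -0.0049 -0.2261] 0.2246 -12.9549
fix+knob [ 0.5983 -0.0052 -0.2277] 0.3795 -13.0444
fix side [ 0.6002 -0.0055 -0.2521] 0.2855 -14.4462
done [ 0.5992 -0.0053 -0.2381] 0.7021 -13.6408
bare [ 0.5106  0.3156 -0.268 ] 0.3547 -15.3552
pad [ 0.5202  0.3135 -0.3048] 0.3913 -17.4626
tray [ 0.5303 -0.2879  0.2389] 0.3611 13.687
```

```bash
cat > d.py <<'E'
import sys,numpy as np
from rig import observe
def to(x,y,z,yaw):
    s=observe();R=s['tool_rot'];y0=np.degrees(np.arctan2(R[1,1],R[0,1]));p=s['position']
    d=R.T@(np.array([x,y,z])-p)
    t=(yaw-y0+90)%180-90   # half-turn equivalent
    print('t',round(s['time_s'],2),'pos',p.round(4),'yaw',round(y0,2),'w',round(s['grip_width'],4),'gf',round(s['gripper_force'],1),'ft',s['ft_force'].round(1) if hasattr(s['ft_force'],'round') else s['ft_force'],'q6',round(s['q'][5],1))
    print('shift',d.round(4),'turn z',round(-np.radians(t),4),'tilt',R[:2,2].round(4))
if len(sys.argv)>1: to(*map(float,sys.argv[1:5]))
E
python3 -m jog '[[0,0,0,-0.05,-0.028,0,60],[0,0,0,-0.05,-0.028,0,60],[0,0,0,-0.05,-0.028,0,60],[0,0,0,-0.05,-0.028,0,60],[0,0,0,-0.05,-0.028,0,60],[0,0,0,-0.05,-0.028,0,60],[0,0,0,-0.05,-0.028,0,60],[0,0,0,-0.05,-0.028,0,60],[0,0,0,-0.05,-0.028,0,60],[0,0,0,-0.05,-0.028,0,60]]' 40; python3 d.py 0.643 -0.0155 0.15 40
```

```text
time_s: 1.35
position: [0.5639, 0.075, 0.231]
tool_rot: [[-0.936, 0.352, -0.001], [0.352, 0.936, 0.0], [0.001, -0.0, -1.0]]
ft_force: [0.8, 0.7, 0.1]
grip_width: 0.051
gripper_force: 0.0
t 1.35 pos [0.5639 0.075  0.231 ] yaw 69.37 w 0.051 gf 0.0 ft [0.8 0.7 0.1] q6 -73.7
shift [-0.1059 -0.0568  0.081 ] turn z 0.5126 tilt [-0.0006  0.0001]
```

```bash
python3 -m jog '[[0,0,0,-0.05,-0.028,0.03,60],[0,0,0,-0.05,-0.028,0.03,60],[0,0,0.17,0,0,0.01,60],[0,0,0.17,0,0,0.01,60],[0,0,0.17,0,0,0,60]]'; python3 d.py 0.643 -0.0155 0.049 40; python3 -c "
from rig import observe;print(observe()['q'])"
```

```text
time_s: 1.98
position: [0.6339, -0.0081, 0.1519]
tool_rot: [[-0.64, 0.768, -0.003], [0.768, 0.64, 0.001], [0.002, -0.002, -1.0]]
ft_force: [-0.3, -0.6, 0.4]
grip_width: 0.0512
gripper_force: 0.0
t 1.98 pos [ 0.6339 -0.0081  0.1519] yaw 39.82 w 0.0512 gf 0.0 ft [-0.3 -0.6  0.4] q6 -51.2
shift [-0.0117  0.0024  0.1028] turn z -0.0031 tilt [-0.0028  0.0006]
[-1.14142640e+01  3.37745099e+01  6.70769914e+01  1.58677335e-03
  7.93127928e+01 -5.12370362e+01]
```

```bash
python3 -m jog '[[0,0,0,-0.0117,0.0024,0.03,60],[0,0,0,0,0,0.035,60],[0,0,0,0,0,0.037,60],[0,0,0,0,0,0,60]]';python3 - <<'E'
from h import *
from rig import optics
d=optics.get_image('side');cv2.imwrite('pics/k.png',cv2.resize(d['pixels'][140:260,230:390,::-1],(800,600),interpolation=cv2.INTER_CUBIC))
E
python3 d.py 0.643 -0.0155 0.049 40
```

```text
time_s: 2.48
position: [0.6422, -0.0151, 0.0486]
tool_rot: [[-0.645, 0.764, -0.006], [0.764, 0.645, 0.001], [0.005, -0.004, -1.0]]
ft_force: [0.3, 0.1, 0.1]
grip_width: 0.0513
gripper_force: 0.0
t 2.52 pos [ 0.6435 -0.0153  0.0509] yaw 40.16 w 0.0513 gf 0.0 ft [ 0.  -0.1  0.9] q6 -52.0
shift [ 0.0002 -0.0005  0.0019] turn z 0.0028 tilt [-0.002   0.0004]
```

View pics/k.png

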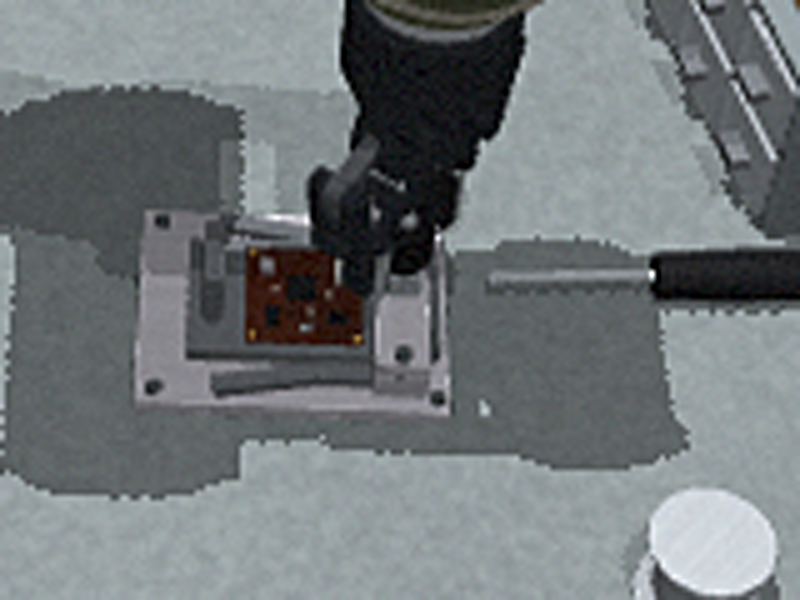

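The fingers straddle the black knob (around 405,250 in the crop) and nothing touches. I'm closing now.

```bash
python3 -m jog '[[0,0,0,0,0,0,0],[0,0,0,0,0,0,0],[0,0,0,0,0,0,0],[0,0,0,0,0,0,0]]' 60; python3 d.py 0.643 -0.0155 0.065 -12
```

```text
time_s: 3.02
position: [0.6438, -0.0163, 0.0536]
tool_rot: [[-0.645, 0.764, 0.001], [0.764, 0.645, -0.002], [-0.002, -0.0, -1.0]]
ft_force: [-4.9, -2.9, 5.9]
grip_width: 0.0241
gripper_force: 58.8
t 3.02 pos [ 0.6438 -0.0163  0.0536] yaw 40.16 w 0.0241 gf 58.8 ft [-4.9 -2.9  5.9] q6 -52.0
shift [ 0.0011 -0.0001 -0.0114] turn z 0.9104 tilt [ 0.0013 -0.0019]
```

```bash
python3 -m jog '[[0,0,0,0,0,-0.005,0],[0,0,0,0,0,-0.005,0],[0,0,0,0,0,-0.005,0],[0,0,0,0,0,0,0]]'; python3 d.py 0.643 -0.0155 0.067 -12
```

```text
time_s: 3.52
position: [0.6435, -0.0161, 0.0664]
tool_rot: [[-0.645, 0.764, -0.001], [0.764, 0.645, -0.001], [-0.0, -0.001, -1.0]]
ft_force: [-0.8, -5.7, -7.6]
grip_width: 0.0239
gripper_force: 59.2
t 3.52 pos [ 0.6435 -0.0161  0.0664] yaw 40.16 w 0.0239 gf 59.2 ft [-0.8 -5.7 -7.6] q6 -52.0
shift [ 0.0008 -0.     -0.0006] turn z 0.9103 tilt [-0.0007 -0.001 ]
```

```bash
python3 -m jog '[[0,0,0,0,0,-0.0015,0],[0,0,0.18,0,0,0,0],[0,0,0.18,0,0,0,0],[0,0,0.18,0,0,0,0],[0,0,0.18,0,0,0,0],[0,0,0.18,0,0,0,0],[0,0,0,0,0,0,0]]'; python3 d.py 0.643 -0.0155 0.067 -12
```

```text
time_s: 4.4
position: [0.6438, -0.0162, 0.0677]
tool_rot: [[0.2, 0.98, -0.0], [0.98, -0.2, -0.001], [-0.001, 0.0, -1.0]]
ft_force: [-0.5, -5.8, -7.3]
grip_width: 0.0237
gripper_force: 59.2
t 4.4 pos [ 0.6438 -0.0162  0.0677] yaw -11.53 w 0.0237 gf 59.2 ft [-0.5 -5.8 -7.3] q6 -0.4
shift [ 0.0006 -0.0009  0.0007] turn z 0.0082 tilt [-0.0002 -0.0014]
```

```bash
python3 -m jog '[[0,0,0,0,0,0.003,0],[0,0,0,0,0,0,0],[0,0,0,0,0,0,50],[0,0,0,0,0,0,50],[0,0,0,0,0,0,50],[0,0,0,0,0,-0.035,50],[0,0,0,0,0,-0.04,50]]';python3 - <<'E'
from h import *
from rig import optics
d=optics.get_image('side');cv2.imwrite('pics/k2.png',cv2.resize(d['pixels'][160:240,240:347,::-1],(800,600),interpolation=cv2.INTER_CUBIC))
E
python3 d.py 0.557 0.0047 0.08 -13.3
```

```text
time_s: 5.28
position: [0.6436, -0.0152, 0.1405]
tool_rot: [[0.198, 0.98, -0.001], [0.98, -0.198, 0.0], [0.0, -0.001, -1.0]]
ft_force: [-0.1, -0.1, -0.3]
grip_width: 0.0426
gripper_force: 0.0
t 5.33 pos [ 0.6458 -0.0155  0.147 ] yaw -11.38 w 0.0426 gf 0.0 ft [0.9 0.1 5.3] q6 -0.5
shift [ 0.0023 -0.0916  0.0661] turn z 0.0335 tilt [ 0.0089 -0.0016]
```

View pics/k2.png

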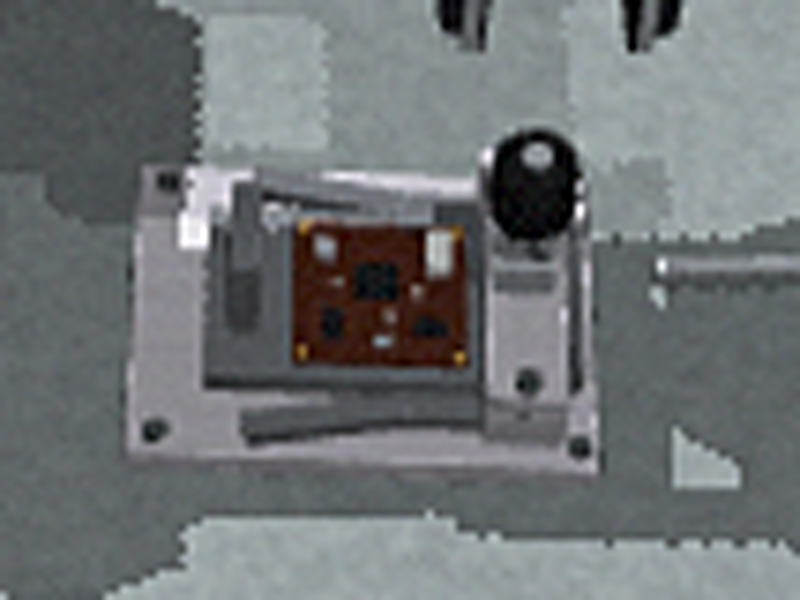

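The knob stands up and turned (535,185 in the crop), by about 3 px or 10 mm, and the hands are clear. Next is the finished carrier's rib.

```bash
python3 -m jog '[[0,0,0.028,0.002,-0.046,0,40],[0,0,0,0,-0.046,0.01,40],[0,0,0,0,0,0.03,40],[0,0,0,0,0,0,40]]'; python3 d.py 0.557 0.0047 0.027 -13.1
```

```text
time_s: 5.82
position: [0.5534, 0.0063, 0.0989]
tool_rot: [[0.225, 0.974, -0.003], [0.974, -0.225, 0.001], [0.0, -0.003, -1.0]]
ft_force: [0.1, -0.3, 0.8]
grip_width: 0.0344
gripper_force: 0.0
t 5.83 pos [0.5534 0.0063 0.0989] yaw -13.0 w 0.0344 gf 0.0 ft [ 0.1 -0.3  0.8] q6 1.4
shift [-0.0008  0.0041  0.0719] turn z 0.0018 tilt [-0.0029  0.0007]
```

```bash
python3 -m jog '[[0,0,0,-0.0008,0.004,0.025,40],[0,0,0,0,0,0.025,40],[0,0,0,0,0,0.022,40],[0,0,0,0,0,0,40],[0,0,0,0,0,0,0],[0,0,0,0,0,0,0],[0,0,0,0,0,0,0],[0,0,0,0,0,0,0]]' 60; python3 d.py 0.508 0.016 0.027 -13.1
```

```text
time_s: 6.82
position: [0.5583, 0.0043, 0.0293]
tool_rot: [[0.225, 0.974, 0.001], [0.974, -0.225, -0.0], [0.0, 0.001, -1.0]]
ft_force: [-1.5, 0.2, 5.7]
grip_width: 0.0086
gripper_force: 59.9
t 6.83 pos [0.5583 0.0043 0.0293] yaw -13.01 w 0.0086 gf 59.9 ft [-1.5  0.2  5.7] q6 1.3
shift [ 0.0001 -0.0516  0.0023] turn z 0.0016 tilt [ 0.0014 -0.0002]
```

```bash
python3 -m jog '[[0,0,0,0,-0.003,-0.002,0],[0,0,0,0,-0.008,0,0],[0,0,0,0,-0.01,0,0],[0,0,0,0,-0.01,0,0],[0,0,0,0,-0.012,0,0],[0,0,0,0,-0.012,0,0],[0,0,0,0,0,0,0],[0,0,0,0,0,-0.01,0],[0,0,0,0,0,-0.02,0],[0,0,0,0,0,-0.03,0]]'; python3 d.py 0.5303 -0.2879 0.1 13.7
```

```text
time_s: 8.07
position: [0.5046, 0.0166, 0.0907]
tool_rot: [[0.225, 0.974, -0.001], [0.974, -0.225, 0.0], [-0.0, -0.001, -1.0]]
ft_force: [-0.2, 0.2, -2.7]
grip_width: 0.0087
gripper_force: 58.8
t 8.07 pos [0.5046 0.0166 0.0907] yaw -13.01 w 0.0087 gf 58.8 ft [-0.2  0.2 -2.7] q6 1.4
shift [-0.2909  0.0936 -0.0093] turn z -0.4662 tilt [-0.0006  0.0001]
```

```bash
python3 -m jog '[[0,0,0,-0.03,0.005,0,0],[0,0,0,-0.045,0.008,0,0],[0,0,0,-0.05,0.009,0,0],[0,0,0,-0.05,0.009,0,0],[0,0,0,-0.05,0.009,0,0],[0,0,0,-0.045,0.008,0,0],[0,0,0,-0.03,0.005,0,0],[0,0,-0.16,0,0,0,0],[0,0,-0.16,0,0,0,0],[0,0,-0.146,0,0,0,0]]'; python3 -m jog '[[0,0,0,0,0,0,0]]' >/dev/null; python3 d.py 0.4885 -0.2981 0.045 13.7
```

```text
time_s: 9.32
position: [0.4888, -0.288, 0.0905]
tool_rot: [[-0.241, 0.97, 0.001], [0.97, 0.241, -0.001], [-0.001, 0.0, -1.0]]
ft_force: [-0.7, 0.3, -1.5]
grip_width: 0.0089
gripper_force: 58.8
t 9.45 pos [ 0.4888 -0.2879  0.0904] yaw 13.62 w 0.0089 gf 58.8 ft [-1.2 -0.1 -2.9] q6 -56.1
shift [-0.0098 -0.0027  0.0454] turn z -0.0015 tilt [ 0.0006 -0.0007]
```

```bash
python3 -m jog '[[0,0,0,-0.01,-0.003,0.02,0],[0,0,0,0,0,0.025,0],[0,0,0,0,0,0.01,0],[0,0,0,0,0,0.005,0],[0,0,0,0,0,0.004,0],[0,0,0,0,0,0,0]]'
python3 - <<'E'
from h import *
from rig import optics
T=optics.get_image('top');S=optics.get_image('side')
c=lambda d,x,y,w,h,k:cv2.resize(d['pixels'][y:y+h,x:x+w,::-1],(w*k,h*k),interpolation=cv2.INTER_CUBIC)
cv2.imwrite('pics/tr.png',np.hstack([c(T,310,150,100,100,4),c(S,235,255,100,100,4)]))
E
python3 d.py 0.4885 -0.2981 0.0233 13.7
```

```text
time_s: 10.2
position: [0.4881, -0.298, 0.0262]
tool_rot: [[-0.236, 0.972, 0.0], [0.972, 0.236, -0.0], [-0.0, 0.0, -1.0]]
ft_force: [0.7, -0.4, -2.1]
grip_width: 0.0087
gripper_force: 58.8
t 10.3 pos [ 0.4882 -0.2981  0.0263] yaw 13.69 w 0.0087 gf 58.8 ft [ 0.7 -0.2 -1.3] q6 -56.9
shift [-0.0001  0.0003  0.003 ] turn z -0.0002 tilt [ 0.0006 -0.0006]
```

View pics/tr.png

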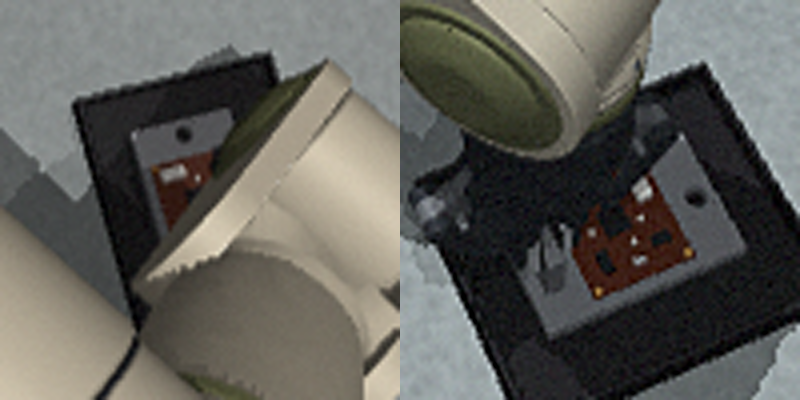

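The carrier hangs inside the tray walls, board forward and level (corners near 550,338 and 745,245). I'll lower it to contact.

```bash
python3 -m jog '[[0,0,0,0,0,0.002,0],[0,0,0,0,0,0.001,0],[0,0,0,0,0,0.001,0],[0,0,0,0,0,0,0]]';  python3 d.py 0.4885 -0.2981 0.0233 13.7
```

```text
time_s: 10.8
position: [0.488, -0.298, 0.0233]
tool_rot: [[-0.237, 0.972, 0.001], [0.972, 0.237, -0.001], [-0.001, 0.0, -1.0]]
ft_force: [-4.2, 2.9, 13.1]
grip_width: 0.0087
gripper_force: 60.9
t 10.8 pos [ 0.488  -0.298   0.0233] yaw 13.7 w 0.0087 gf 60.9 ft [-4.2  2.9 13.1] q6 -57.0
shift [-0.0002  0.0004  0.    ] turn z -0.0 tilt [ 0.0006 -0.0007]
```

Contact at the expected height. Now release, rise, and head towards the pad.

```bash
python3 -m jog '[[0,0,0,0,0,-0.001,0],[0,0,0,0,0,0,40],[0,0,0,0,0,0,40],[0,0,0,0,0,0,40],[0,0,0,0,0,-0.02,40],[0,0,0,0,0,-0.05,40],[0,0,0,0,0,-0.05,40],[0,0,0,0,0,0,40]]';  python3 d.py 0.4691 0.327 0.14 -15.4
```

```text
time_s: 11.8
position: [0.4893, -0.299, 0.1466]
tool_rot: [[-0.237, 0.972, 0.006], [0.972, 0.237, -0.005], [-0.007, 0.004, -1.0]]
ft_force: [-1.4, -0.1, -0.1]
grip_width: 0.0339
gripper_force: 0.0
t 11.8 pos [ 0.4893 -0.299   0.1466] yaw 13.7 w 0.0339 gf 0.0 ft [-1.4 -0.1 -0.1] q6 -57.0
shift [0.613  0.1287 0.0031] turn z 0.5079 tilt [ 0.0057 -0.0053]
```

```bash
python3 -m jog '[[0,0,0,0.035,0.008,0,40],[0,0,0,0.055,0.012,0,40],[0,0,0,0.06,0.0125,0,40],[0,0,0,0.06,0.0125,0,40],[0,0,0,0.06,0.0125,0,40],[0,0,0,0.06,0.0125,0,40],[0,0,0,0.06,0.0125,0,40],[0,0,0,0.06,0.0125,0,40],[0,0,0,0.06,0.0125,0,40],[0,0,0,0.045,0.01,0,40]]'; python3 -m jog '[[0,0,0,0.035,0.007,0,40],[0,0,0.17,0.02,0.005,0,40],[0,0,0.17,0,0,0,40],[0,0,0.168,0,0,0.02,40],[0,0,0,0,0,0.02,40],[0,0,0,0,0,0,40]]' >/dev/null;python3 - <<'E'
from h import *
from rig import optics
T=optics.get_image('top');S=optics.get_image('side')
pickle.dump(T,open('top2.pkl','wb'))
c=lambda d,x,y,w,h,k:cv2.resize(d['pixels'][y:y+h,x:x+w,::-1],(w*k,h*k),interpolation=cv2.INTER_CUBIC)
cv2.imwrite('pics/b.png',np.vstack([np.hstack([c(T,325,155,80,60,5),c(T,218,150,80,60,5)]),np.hstack([c(S,200,95,80,60,5),c(T,102,172,80,60,5)])]))
E
python3 d.py 0.4691 0.327 0.03 -15.4
```

```text
time_s: 13.05
position: [0.4699, 0.2714, 0.1418]
tool_rot: [[-0.238, 0.971, -0.001], [0.971, 0.238, -0.0], [-0.0, -0.001, -1.0]]
ft_force: [0.6, -0.5, 0.2]
grip_width: 0.0339
gripper_force: 0.0
t 13.9 pos [0.4695 0.3254 0.1029] yaw -15.41 w 0.0343 gf 0.0 ft [-1.1  0.9  0. ] q6 38.3
shift [ 0.0015 -0.0008  0.0729] turn z -0.0001 tilt [-0.0003 -0.0001]
```

View pics/b.png

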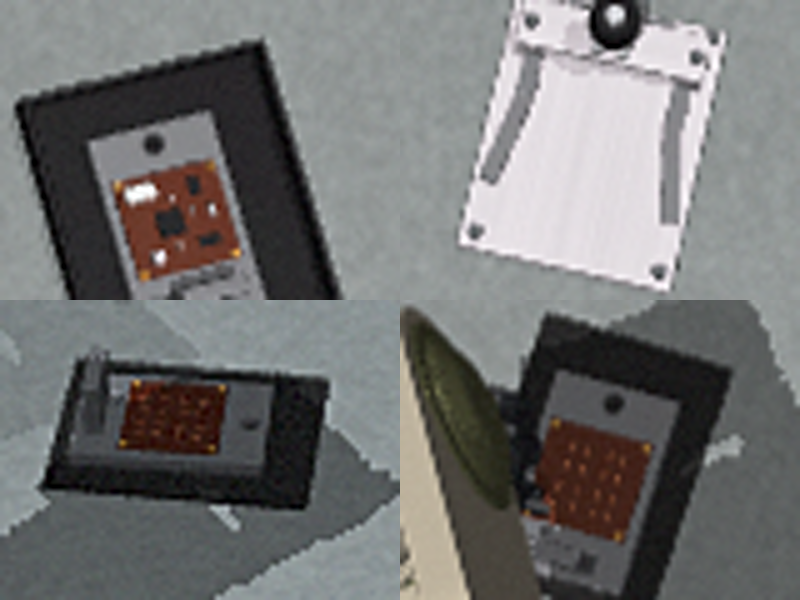

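The finished carrier lies in the tray (upper left), the nest is empty (upper right) and the bare carrier is untouched. Next I grip its rib.

```bash
python3 -m jog '[[0,0,0,0.0015,-0.001,0.03,40],[0,0,0,0,0,0.03,40],[0,0,0,0,0,0.018,40],[0,0,0,0,0,0,40],[0,0,0,0,0,0,0],[0,0,0,0,0,0,0],[0,0,0,0,0,0,0],[0,0,0,0,0,0,0]]' 60; python3 d.py 0.4691 0.327 0.1 -13.1
```

```text
time_s: 14.9
position: [0.4696, 0.3274, 0.0263]
tool_rot: [[0.266, 0.964, 0.003], [0.964, -0.266, 0.001], [0.002, 0.002, -1.0]]
ft_force: [-0.3, -0.0, 7.0]
grip_width: 0.009
gripper_force: 60.5
t 14.9 pos [0.4696 0.3274 0.0263] yaw -15.41 w 0.009 gf 60.5 ft [-0.3 -0.   7. ] q6 38.5
shift [-0.0004 -0.0002 -0.0737] turn z -0.0403 tilt [0.0025 0.0011]
```

```bash
python3 -m jog '[[0,0,0,0,0,-0.01,0],[0,0,0,0,0,-0.03,0],[0,0,-0.041,0,0,-0.035,0],[0,0,0,-0.03,0.01,0,0],[0,0,0,-0.045,0.016,0,0],[0,0,0,-0.05,0.0175,0,0],[0,0,0,-0.05,0.0175,0,0],[0,0,0,-0.05,0.0175,0,0],[0,0,0,-0.045,0.016,0,0],[0,0,0,-0.02,0.007,0,0]]'; python3 -m jog '[[0,0,0,0,0,0,0],[0,0,0,0,0,0,0]]'>/dev/null; python3 d.py 0.5036 0.0176 0.05 -13.1
```

```text
time_s: 16.15
position: [0.5023, 0.0193, 0.1004]
tool_rot: [[0.228, 0.974, 0.0], [0.974, -0.228, -0.0], [-0.0, 0.001, -1.0]]
ft_force: [0.7, 0.4, -1.9]
grip_width: 0.0084
gripper_force: 59.3
t 16.4 pos [0.5019 0.0223 0.1001] yaw -13.04 w 0.0089 gf 59.3 ft [-0.6  0.7 -2. ] q6 2.0
shift [-0.0042  0.0027  0.0501] turn z 0.001 tilt [-0.0001  0.0002]
```

```bash
python3 -m jog '[[0,0,0,-0.0042,0.0027,0.03,0],[0,0,0,0,0,0.03,0],[0,0,0,0,0,0.002,0],[0,0,0,0,0,0,0],[0,0,0,0,0,0,0]]';python3 - <<'E'
from h import *
from rig import optics
T=optics.get_image('top');S=optics.get_image('side')
c=lambda d,x,y,w,h,k:cv2.resize(d['pixels'][y:y+h,x:x+w,::-1],(w*k,h*k),interpolation=cv2.INTER_CUBIC)
cv2.imwrite('pics/e.png',np.hstack([c(T,225,145,66,100,6),c(S,240,155,66,100,6)]))
E
python3 d.py 0.5036 0.0176 0.0303 -13.1
```

```text
time_s: 17.02
position: [0.5044, 0.0171, 0.039]
tool_rot: [[0.226, 0.974, 0.002], [0.974, -0.226, -0.0], [0.0, 0.002, -1.0]]
ft_force: [0.0, -0.6, -1.3]
grip_width: 0.0085
gripper_force: 59.3
t 17.12 pos [0.5042 0.017  0.0387] yaw -13.05 w 0.0087 gf 59.3 ft [ 0.1 -0.  -1.5] q6 1.5
shift [ 0.0004 -0.0008  0.0084] turn z 0.0008 tilt [ 0.0016 -0.0003]
```

View pics/e.png

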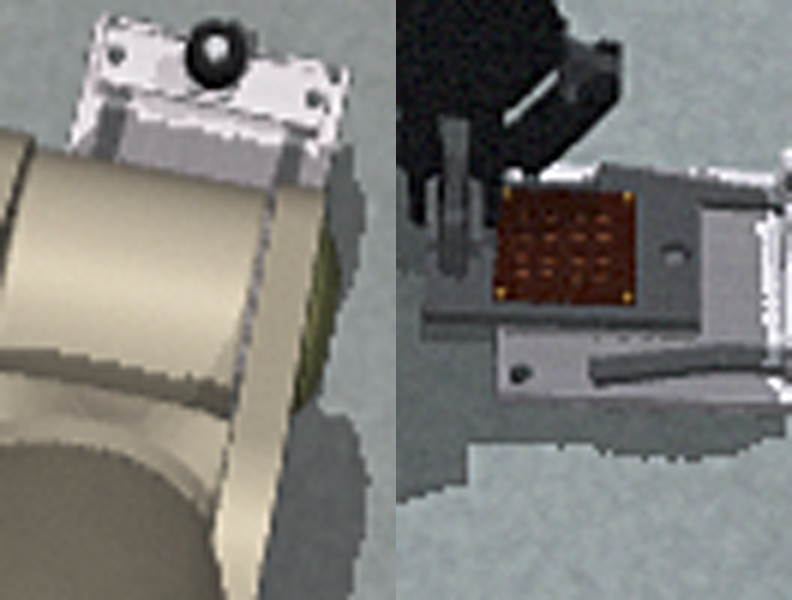

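Run:
```python
from h import *
S=pickle.load(open('side.pkl','rb'))
s=lambda u,v:px(u-396,v,6,240,155)
r,e,a=fit([(S,s(*p),(x,y,z)) for p,x,y,z in [((628,297),.028,-.029,.0275),((627,196),.028,.029,.0275),((508,190),-.028,.029,.0275),((500,292),-.028,-.029,.0275),((700,327),.055,-.035,.0187),((423,317),-.055,-.035,.0267)]],-.22)
c,sn=np.cos(-.2285),np.sin(-.2285)
for f in ([.599,-.005],[.6002,-.0055]):
  d=r[:2]-f; print(r,e,a,'in fixture',d@[c,sn],d@[-sn,c])
```

```text
[ 0.5473075   0.00906591 -0.20171156] 1.013539702978431 -11.55722130460031 in fixture -0.0535350324943617 0.001991080022604513
[ 0.5473075   0.00906591 -0.20171156] 1.013539702978431 -11.55722130460031 in fixture -0.054817099597315073 0.0022062635338796514
```

The carrier is level over the entrance, perhaps 1–2 mm to +y. I'll shift 1 mm and lower.

```bash
python3 -m jog '[[0,0,0,-0.001,-0.001,0.004,0],[0,0,0,0,0,0.002,0],[0,0,0,0,0,0.002,0],[0,0,0,0,0,0.001,0],[0,0,0,0,0,0,0]]'; python3 d.py 0.5571 0.0048 0.0303 -13.1
```

```text
time_s: 17.75
position: [0.5025, 0.0161, 0.0302]
tool_rot: [[0.226, 0.974, 0.001], [0.974, -0.226, -0.0], [-0.0, 0.001, -1.0]]
ft_force: [-6.8, 0.2, 16.8]
grip_width: 0.0088
gripper_force: 61.9
t 17.75 pos [0.5025 0.0161 0.0302] yaw -13.05 w 0.0088 gf 61.9 ft [-6.8  0.2 16.8] q6 1.4
shift [ 0.0013  0.0557 -0.0001] turn z 0.0008 tilt [ 0.0006 -0.0004]
```

```bash
python3 -m jog '[[0,0,0,0,0.002,-0.001,0],[0,0,0,0,0.008,0,0],[0,0,0,0,0.008,0,0],[0,0,0,0,0.008,0,0],[0,0,0,0,0,0,0]]'; python3 d.py 0.5571 0.0048 0.0303 -13.1
```

```text
time_s: 18.38
position: [0.5291, 0.0101, 0.0303]
tool_rot: [[0.226, 0.974, 0.002], [0.974, -0.226, -0.0], [0.0, 0.002, -1.0]]
ft_force: [0.0, -0.4, 4.1]
grip_width: 0.0091
gripper_force: 60.2
t 18.38 pos [0.5291 0.0101 0.0303] yaw -13.07 w 0.0091 gf 60.2 ft [ 0.  -0.4  4.1] q6 1.3
shift [0.0012 0.0285 0.    ] turn z 0.0006 tilt [ 0.0019 -0.0003]
```

```bash
python3 -m jog '[[0,0,0,0,0.008,0,0],[0,0,0,0,0.008,0,0],[0,0,0,0,0.006,0,0],[0,0,0,0,0.003,0,0],[0,0,0,0,0,0,0]]'; python3 d.py 0.5571 0.0048 0.0303 -13.1; python3 -m jog '[[0,0,0,0,0.002,0,0],[0,0,0,0,0.002,0,0],[0,0,0,0,0,0,0]]'; python3 d.py 0.5571 0.0048 0.0303 -13.1
```

```text
time_s: 19.0
position: [0.5527, 0.0046, 0.0303]
tool_rot: [[0.226, 0.974, 0.0], [0.974, -0.226, 0.0], [0.0, 0.0, -1.0]]
ft_force: [-2.5, 0.2, 6.4]
grip_width: 0.0089
gripper_force: 60.5
t 19.0 pos [0.5527 0.0046 0.0303] yaw -13.06 w 0.0089 gf 60.5 ft [-2.5  0.2  6.4] q6 1.3
shift [ 0.0012  0.0042 -0.    ] turn z 0.0006 tilt [0.0005 0.    ]
time_s: 19.38
position: [0.5564, 0.0038, 0.0303]
tool_rot: [[0.226, 0.974, 0.0], [0.974, -0.226, 0.0], [0.0, 0.0, -1.0]]
ft_force: [-3.8, 0.8, 7.7]
grip_width: 0.0087
gripper_force: 60.6
t 19.38 pos [0.5564 0.0038 0.0303] yaw -13.06 w 0.0087 gf 60.6 ft [-3.8  0.8  7.7] q6 1.3
shift [ 0.0011  0.0005 -0.    ] turn z 0.0006 tilt [0.0001 0.0001]
```

```bash
python3 -m jog '[[0,0,0,0,0.0015,0,0],[0,0,0,0,0,0,0]]'; python3 -m jog '[[0,0,0,0,0.0015,0,0],[0,0,0,0,0,0,0]]'; python3 -m jog '[[0,0,0,0,0.002,0,0],[0,0,0,0,0,0,0]]'
```

```text
time_s: 19.62
position: [0.5578, 0.0035, 0.0303]
tool_rot: [[0.226, 0.974, -0.0], [0.974, -0.226, 0.0], [0.0, -0.0, -1.0]]
ft_force: [-3.5, 1.2, 7.9]
grip_width: 0.0088
gripper_force: 60.6
time_s: 19.88
position: [0.5581, 0.0034, 0.0303]
tool_rot: [[0.226, 0.974, -0.003], [0.974, -0.226, 0.001], [0.0, -0.003, -1.0]]
ft_force: [-9.2, 2.1, 11.1]
grip_width: 0.0088
gripper_force: 61.2
time_s: 20.12
position: [0.5581, 0.0034, 0.0303]
tool_rot: [[0.226, 0.974, -0.007], [0.974, -0.226, 0.001], [-0.0, -0.007, -1.0]]
ft_force: [-16.2, 2.9, 18.0]
grip_width: 0.0087
gripper_force: 62.1
```

It has met the stop. I'll relax the push, release, rise and look.

```bash
python3 -m jog '[[0,0,0,0,-0.0028,-0.001,0],[0,0,0,0,0,0,0],[0,0,0,0,0,0,40],[0,0,0,0,0,0,40],[0,0,0,0,0,0,40],[0,0,0,0,0,-0.02,50],[0,0,0,0,0,-0.05,50],[0,0,0,0,0,-0.045,50],[0,0,0,0,0,0,50]]';python3 - <<'E'
from h import *
from rig import optics
S=optics.get_image('side')
cv2.imwrite('pics/n.png',cv2.resize(S['pixels'][170:238,250:340,::-1],(792,598),interpolation=cv2.INTER_CUBIC))
E
python3 d.py 0.6437 -0.0158 0.06 -13.1
```

```text
time_s: 21.25
position: [0.5599, 0.003, 0.1492]
tool_rot: [[0.226, 0.974, 0.007], [0.974, -0.226, -0.002], [0.0, 0.007, -1.0]]
ft_force: [-0.4, 0.5, 0.0]
grip_width: 0.0428
gripper_force: 0.0
t 21.3 pos [0.5589 0.0032 0.147 ] yaw -13.06 w 0.0429 gf 0.0 ft [ 0.5 -0.4 -0.9] q6 1.2
shift [0.0007 0.0867 0.0872] turn z 0.0007 tilt [ 0.0029 -0.0006]
```

View pics/n.png

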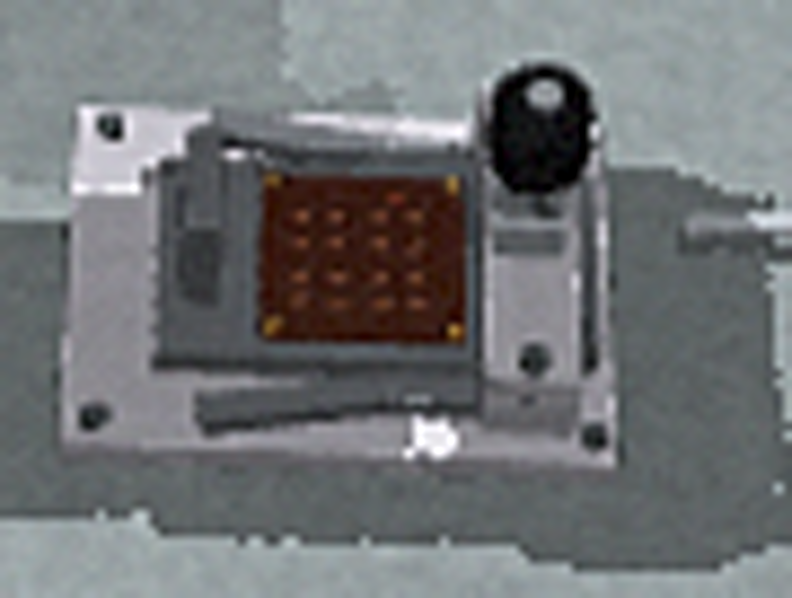

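The bare carrier is home (same place as the finished one was) and the knob is still up. Gripping the knob again.

```bash
python3 -m jog '[[0,0,0,0.0007,0.045,0,55],[0,0,0,0,0.0417,0,55],[0,0,0,0,0,0.03,55],[0,0,0,0,0,0.035,55],[0,0,0,0,0,0.02,55],[0,0,0,0,0,0,55]]'; python3 d.py 0.6437 -0.0158 0.062 -13.1;  python3 -m jog '[[0,0,0,0,0,0,0],[0,0,0,0,0,0,0],[0,0,0,0,0,0,0],[0,0,0,0,0,-0.004,0],[0,0,0,0,0,0,0]]' 60; python3 d.py 0.6437 -0.0158 0.065 38.6
```

```text
time_s: 22.05
position: [0.6416, -0.0154, 0.0579]
tool_rot: [[0.226, 0.974, -0.006], [0.974, -0.226, 0.001], [-0.0, -0.006, -1.0]]
ft_force: [-0.2, -0.7, 0.8]
grip_width: 0.0468
gripper_force: 0.0
t 22.05 pos [ 0.6416 -0.0154  0.0579] yaw -13.07 w 0.0468 gf 0.0 ft [-0.2 -0.7  0.8] q6 1.1
shift [ 0.0001  0.0021 -0.0041] turn z 0.0006 tilt [-0.0056  0.0012]
time_s: 22.68
position: [0.6432, -0.0158, 0.0647]
tool_rot: [[0.226, 0.974, 0.001], [0.974, -0.226, -0.0], [0.0, 0.001, -1.0]]
ft_force: [5.7, -1.3, -8.5]
grip_width: 0.0243
gripper_force: 59.3
t 22.68 pos [ 0.6432 -0.0158  0.0647] yaw -13.07 w 0.0243 gf 59.3 ft [ 5.7 -1.3 -8.5] q6 1.1
shift [ 0.0001  0.0005 -0.0003] turn z -0.9018 tilt [ 0.0006 -0.0001]
```

```bash
python3 -m jog '[[0,0,-0.18,0,0,0,0],[0,0,-0.18,0,0,0,0],[0,0,-0.18,0,0,0,0],[0,0,-0.18,0,0,0,0],[0,0,-0.18,0,0,0,0],[0,0,0,0,0,0.004,0],[0,0,0,0,0,0.004,0],[0,0,0,0,0,0.004,0],[0,0,0,0,0,0,0]]'; python3 d.py 0.6437 -0.0158 0.05 40
```

```text
time_s: 23.8
position: [0.6426, -0.0158, 0.0525]
tool_rot: [[-0.622, 0.783, -0.001], [0.783, 0.622, -0.0], [0.001, -0.001, -1.0]]
ft_force: [-2.0, -1.7, -5.2]
grip_width: 0.0239
gripper_force: 59.7
t 23.8 pos [ 0.6426 -0.0158  0.0525] yaw 38.44 w 0.0239 gf 59.7 ft [-2.  -1.7 -5.2] q6 -50.4
shift [-0.0007  0.0008  0.0025] turn z -0.0272 tilt [-0.0012 -0.0001]
```

The knob went down past the collar with the spring still pulling, so it's in its slot. Next I lower fully, release and retreat.

```bash
python3 -m jog '[[0,0,0,0,0,0.003,0],[0,0,0,0,0,0,0],[0,0,0,0,0,0,55],[0,0,0,0,0,0,55],[0,0,0,0,0,0,55],[0,0,0,0,0,-0.03,55],[0,0,0,0,0,-0.05,55],[0,0,0,0,0,-0.06,55],[0,0,0,0,0,0,55],[0,0,0,0,0,0,55]]';python3 - <<'E'
from h import *
from rig import optics
S=optics.get_image('side');T=optics.get_image('top')
c=lambda d,x,y,w,h,k:cv2.resize(d['pixels'][y:y+h,x:x+w,::-1],(w*k,h*k),interpolation=cv2.INTER_CUBIC)
cv2.imwrite('pics/f.png',np.hstack([c(S,250,165,80,80,5),c(T,325,155,80,80,5)]))
E
```

```text
time_s: 25.05
position: [0.6427, -0.0155, 0.1892]
tool_rot: [[-0.623, 0.783, -0.001], [0.783, 0.623, 0.0], [0.001, -0.0, -1.0]]
ft_force: [0.7, 0.2, -1.1]
grip_width: 0.047
gripper_force: 0.0
```

View pics/f.png

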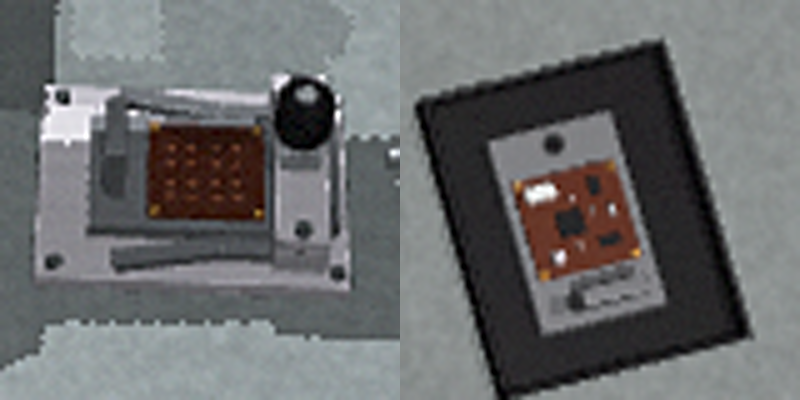

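The knob is back at its starting pixel (310.8, 187.6), so the plunger is down. The bare carrier is home and the finished one lies flat in the tray.

```bash
python3 -c "
from rig import job;print(job.close_job())"
```

```text
the job is handed in; nothing more can be done
None
```

The job is handed in at about 25 s of the 72 s: the last pictures show the finished carrier flat in the tray, the bare carrier home in the fixture, the plunger down and the gripper clear; no verdict came back, and I did not recheck the bystanders' positions.

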